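Wedge-lock a test piece in the bench clamp

ROBOT

A 6-joint arm with a two-finger parallel gripper is mounted at the origin on a cart in front of the work surface, level with it; the furniture and walls round the work are solid. World frame = base frame: x ahead of the robot, y to its left, z up, the work surface at z = 0. Lengths are in m, angles in rad, forces in N, time in s.
With the tool pointing down it reaches from about 0.35 to 0.85 m from the base axis. Payload 8.1 kg.
Tool frame: the origin (TCP) lies on the mounting face of the last link; the fingertips stand 186 mm ahead of it and the grasp point (between the pads) lies 167 mm ahead of it; z points along the fingers, y is the line along which they close (so a half turn about z gives the same grasp; the last joint's range is limited). The gripper opens to 93 mm and grips with 3 to 60 N. Pads are 15 mm wide; open, the fingers measure 128 mm over their backs; the gripper's body (75 mm by 188 mm) begins 65 mm behind the grasp point.
Start: joints at [1.189, 0.13, 1.488, -0, 1.523, -0.085], TCP at [0.175, 0.574, 0.405] pointing down, gripper open.
Joint ranges: [-2.96, 2.96], [-0.89, 2.26], [0.02, 2.5], [-1.34, 4.48], [0, 2.73], [-2.66, 2.66]. Speed limits (rad/s): [2.39, 2.39, 2.79, 3.14, 3.14, 3.14].

INTERFACE

Orientations are given as a rotation vector (axis times angle).
In Python, from plant import * gives the robot as it stands. The module is installed in compiled form; this text tells all that it offers.
- The arm moves only by the tool arm_command, never from a script. Its argument "increments" is a list of rows, each a list of 6 numbers: the shift along the tool's x, y, z in units of 0.2 m (1.0 is 0.2 m), then the turn, a rotation vector about the tool's x, y, z in units of pi rad (1.0 is pi rad). A call has exactly 5 rows; each row is the pose to reach, as a shift and turn from the pose commanded when the call began, along the tool's axes at that moment, turning the shorter way round; what a row does not reach only later rows make up. A row lasts 1/8 s, in which the tool goes at most 62.5 mm and 10.7 degrees, less where a joint would pass 70% of its speed; a pose out of reach is approached as far as the arm can. A call with a number of a shift or a turn outside -1 to 1 is refused whole. A call with a gripper value outside its range is refused whole. "fingers" is the closure, from -1 (fully open) to 1 (shut), set as the call begins (left out, the last holds). The fingers move at their own pace and stop on an object; "force" is the grip in N (left out, the last holds). Time passes only in rows, so rows that repeat a pose let the fingers close, or fill a call up. It gives the time, the measured TCP pose, the force, the opening and the grip force at its end, in the units of the state.
- read_state(): the state, without advancing time (a new reading comes with each control period).
- read_camera(name): name is "side" or "top" or "wrist"; returns a dict with "image" (384x512x3 uint8, red, green, blue), "fx", "fy", "cx", "cy" (pixels), "T" (4x4, takes a point from camera to world coordinates). Camera axes: x right, y down, z forward; pixel columns grow to the right and rows downward; lengths in m; the calibration is good to about 2 mm. A picture is of the moment at which its call begins. There is no depth.
- close_job(): hands the job in; it is judged then, once.
The state is a dict: "t": time; "q": joint angles; "dq": joint speeds; "joint_torque": joint torques, N m; "tool_pos": TCP position; "orientation": TCP orientation; "force": force on the tool from outside, world axes, zero at the start; "wrist_torque": the same for the moment, N m; "opening": finger opening in m; "gripper_force": force on a finger pad.
Only numpy, scipy, OpenCV 4.12 (cv2) and the standard library are available. Lean on these libraries where they do the work, as an engineer would, in place of code of your own. Each camera call takes 0.05 s, during which the arm holds its last target. There are 200 camera calls.

TASK

Lay the long wooden test piece flat in the wedge clamp, crosswise to the bar, with one end towards the fence and the other towards the sliding bar. Then push the red thumb wedge along its ramp until it jams the bar fast: the piece must stay clamped when you let go, so finish with a firm thumb push of about 20 N, but not much more, for a push beyond some 25 N begins to crush the soft wood. Leave the wedge tight, the hand clear, and the calliper, earplug box, pencil and spanner where they lie.

Things in the scene. Friction and masses are not known exactly. Their poses are not given: they have to be found in the camera images.
- clamp_jig: Plywood wedge clamp fixed on the table; base plate 12 mm thick, x -105 to +85, y -161 to +105 mm. Origin: on the table under the seat's middle; z up. On it from +y to -y: brown fence block (120 x 24 x 30 mm high), open seat, sliding bar, wedge channel, brown ramp block (28 mm high). The wedge is driven towards +x; the ramp closes in on the bar by 1 mm every 4 mm.
- jig_seat (a point): Seat middle, on the base plate, 12 mm above the table; axes as clamp_jig. The piece lies here, its middle at y = -2 to 0 mm, its length along y; fingers closing along x have room. The fence's sprung steel face (50 N per mm) is near y = +70 mm, but the fence is screwed in slots: its setting differs by up to 8 mm either way and is not measured, so where the wedge jams is not known beforehand.
- bar: Pale wooden sliding bar, 86 (x -26 to 60) x 24 x 25 mm high, facing the fence across the seat. Slides along jig y with about 1 N of friction, up to 27 mm towards the fence. Origin: on its seat-side face at jig x = 0, at base top height. Pushed right back it is at jig y = -65 mm (128 to 143 mm from the fence; the piece is 120 mm); it starts 0 to 1 mm forward of that.
- wedge: Loose red steel wedge, 0.35 kg, 120 mm long, 24 mm high, on the base plate between bar and ramp block. Origin: underside, thick end, on the flat side along the bar; x points to the thin end (thick 42, thin 12 mm wide), y towards the bar. At the thick end an upright thumb pad, x -10 to 0, y -37 to -3 mm, 50 mm high. Self-locking: it stays when let go.
- wedge_pad (a point): Middle of the smooth thumb pad's rear face (looking to wedge -x), 44 mm above the table; axes as wedge. Push here with closed fingers, along the ramp: the wedge moves 1 mm towards +y per 4 mm towards +x, and a push straight along x loses force. It slides easily (under 5 N), tightens after 35 to 110 mm; then the push rises to 20 N within 2 to 10 mm. Clamping force: 0.5 to 0.8 of the push.
- test_piece: Brown wooden test piece with milled pockets, 45 x 120 x 21 mm (x, y, z), about 0.2 kg, lying on the table left of the clamp. Origin: centre of its underside; its length is y. Grasp it across its 45 mm width.
- calliper: Calliper, 84 x 200 x 12 mm, lying behind the clamp; leave alone. Origin: centre of its underside.
- earplug_box: Cream earplug box, 36 x 56 x 70 mm, standing right of the clamp; leave alone. Origin: centre of its underside.
- carpenter_pencil: Red flat pencil, 12 x 152 x 8 mm, at the left edge of the table; leave alone. Origin: centre of its underside.
- spanner: Steel open-end spanner, 28 x 139 x 5 mm, right of the clamp; leave alone. Origin: centre of its underside.

How it is judged:
By the outcome, as a careful person would: the job done as asked, in the order asked, and still so for the second after the job is handed in, with the robot touching nothing.
It also fails if it takes over 61 s, if anything falls off the work surface, if the arm or the gripper's body presses on something with over 40 N, if the wrist force passes 120 N, or if a joint passes its speed limit or range.

## Working session

There is one attempt and no reset: what is moved stays moved. The work goes in short steps, Python scripts to look and compute and a tool call to move; the robot and the scene stay as the last step left them, time stands still between calls to the robot, and variables do not carry over. Pictures are saved under pics/ and viewed, at most 10 in all, crops included, and the job is handed in when it is done.

Besides the shell and the picture viewer there is one more tool, called in YAML: its name, and indented under it one key for each argument. arm_command: Moves the arm, as the interface text tells. Shifts and turns lie within -1 to 1; 1 stands for 0.2 m of shift or pi rad of turn. Its arguments: {"type":"object","properties":{"increments":{"type":"array","items":{"type":"array","items":{"type":"number","minimum":-1,"maximum":1}}},"fingers":{"type":"number"},"force":{"type":"number"}},"required":["increments"]}

```bash
mkdir -p pics; python3 - <<'E'
from plant import *
import cv2,pickle
s=read_state();print(s)
for n in("top","side"):
    c=read_camera(n);pickle.dump(c,open(n+'.pkl','wb'))
    print(n,c['fx'],c['fy'],c['cx'],c['cy'],c['T'].round(4).tolist())
    cv2.imwrite(f'pics/{n}0.png',cv2.resize(c['image'][:,:,::-1],(800,600),interpolation=cv2.INTER_CUBIC))
E
```

```text
{'t': 0.0, 'q': array([ 1.18858305e+00,  1.31131057e-01,  1.48928029e+00,  1.45235893e-05,
        1.52300981e+00, -8.53923298e-02]), 'dq': array([-0.00136588,  0.00132466, -0.00212883, -0.00268541,  0.00088296,
        0.00090769]), 'joint_torque': array([ 8.32950154e-04, -5.59853053e+01, -4.91756701e+01,  7.68133882e-02,
        3.58642673e-02, -1.49918142e-04]), 'tool_pos': array([0.1753728 , 0.57355307, 0.40370458]), 'orientation': array([-4.64471761e-01, -3.10662396e+00,  2.78838931e-03]), 'force': array([ 0.41537361, -0.37119875, -0.85796299]), 'wrist_torque': array([ 0.01581343, -0.05225708, -0.011011  ]), 'gripper_force': 0.0, 'opening': 0.09322064162051841}
top 475.63159888120293 475.63159888120293 255.10278004152175 198.6240638722027 [[-0.0277, -0.9733, 0.2277, 0.3083], [-0.9996, 0.0279, -0.0022, -0.028], [-0.0042, -0.2277, -0.9737, 1.3225], [0.0, 0.0, 0.0, 1.0]]
side 494.93210167965833 494.93210167965833 250.22059766850043 192.4532347432198 [[-1.0, -0.0085, -0.0027, 0.5899], [-0.0011, 0.4216, -0.9068, 1.4055], [0.0088, -0.9067, -0.4216, 0.7302], [0.0, 0.0, 0.0, 1.0]]
```

View pics/top0.png

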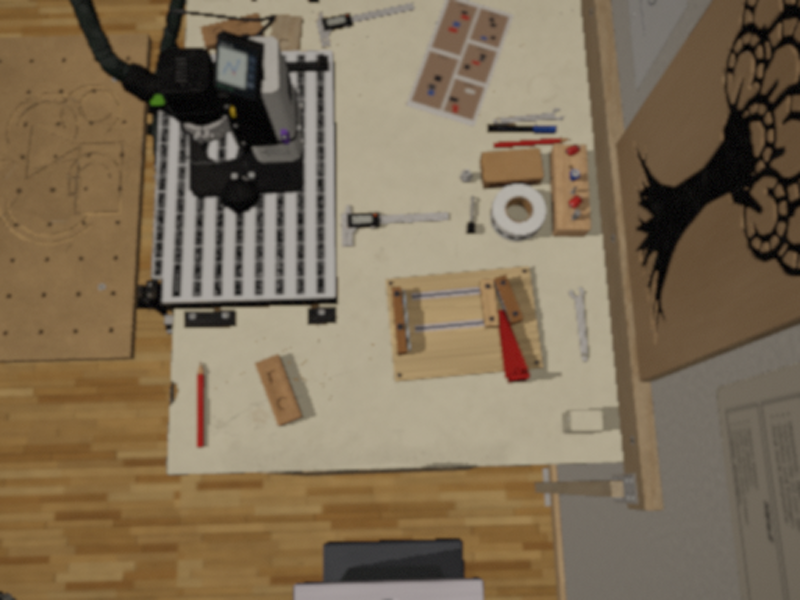

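View pics/side0.png

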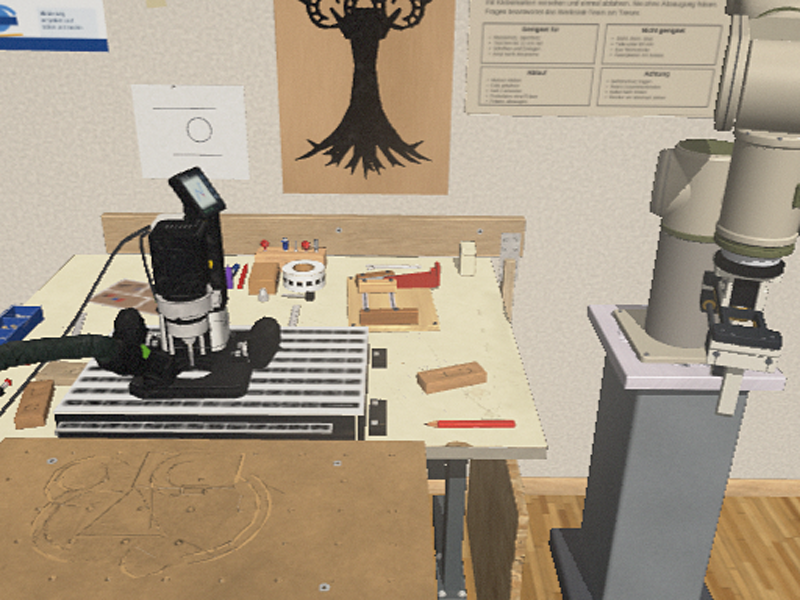

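The top view has world x pointing up and y pointing left. The piece is at about (278,390), and the jig spans (388–545, 268–380). The wedge's thick end is at (515,375), facing the robot, and the fence is on the left at (402,320). I'll enlarge both areas.

```bash
python3 - <<'E'
import cv2,pickle
c=pickle.load(open('top.pkl','rb'));im=c['image'][:,:,::-1]
# jig crop cols 240-360 rows 165-250 ; piece crop cols 155-200 rows 220-280
a=cv2.resize(im[165:250,240:353],None,fx=7,fy=7,interpolation=cv2.INTER_CUBIC);cv2.imwrite('pics/jig.png',a)
a=cv2.resize(im[220:280,120:200],None,fx=10,fy=10,interpolation=cv2.INTER_CUBIC);cv2.imwrite('pics/pc.png',a)
E
```

```text
(no output)
```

View pics/jig.png

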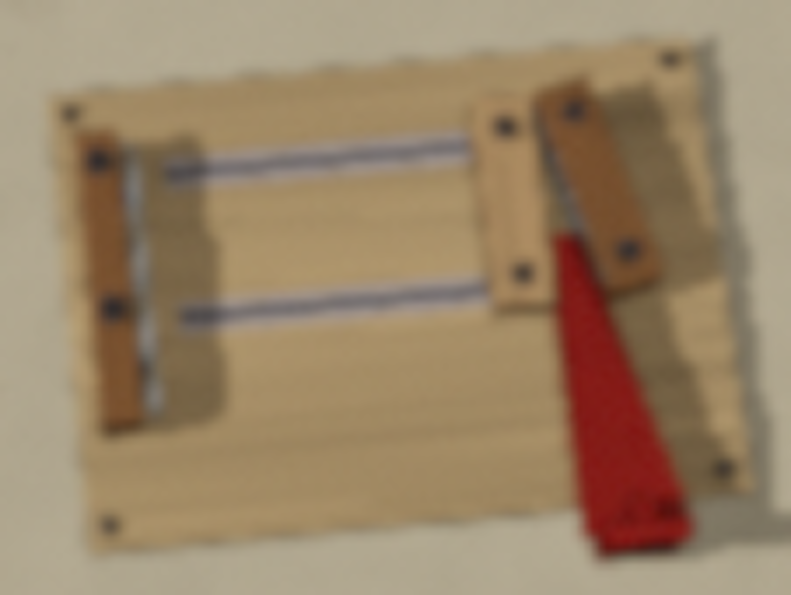

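View pics/pc.png

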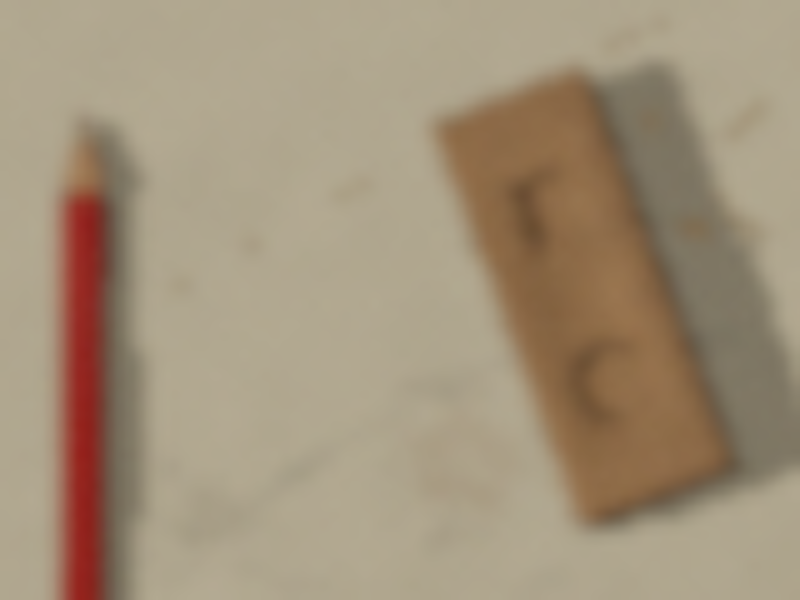

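```bash
cat > h.py <<'E'
import numpy as np,pickle
from scipy.spatial.transform import Rotation as R
def ray(c,uv,z):
    d=c['T'][:3,:3]@np.array([(uv[0]-c['cx'])/c['fx'],(uv[1]-c['cy'])/c['fy'],1]);o=c['T'][:3,3]
    return (o+d*(z-o[2])/d[2])
def crop(p,k,o): return [(p[0]+.5)/k-.5+o[0],(p[1]+.5)/k-.5+o[1]]
def fit(L,W):
    L=np.array(L);W=np.array(W)[:,:2];l=L-L.mean(0);w=W-W.mean(0)
    a=np.arctan2((l[:,0]*w[:,1]-l[:,1]*w[:,0]).sum(),(l*w).sum())
    M=np.array([[np.cos(a),-np.sin(a)],[np.sin(a),np.cos(a)]]);t=W.mean(0)-M@L.mean(0)
    return a,M,t,(L@M.T+t-W)*1000
def goal(s,pt,yaw,z,off=0.167):
    """increments (units of tool) to put grasp/tip point (off ahead of TCP) at pt, tool down, closing line at yaw"""
    R0=R.from_rotvec(s['orientation'])
    best=None
    for k in(0,np.pi):
        y=yaw+k; Y=np.array([np.cos(y),np.sin(y),0]);Z=np.array([0,0,-1.]);X=np.cross(Y,Z)
        R1=R.from_matrix(np.c_[X,Y,Z]);dr=(R0.inv()*R1).as_rotvec()
        if best is None or np.linalg.norm(dr)<np.linalg.norm(best): best=dr
    d=R0.inv().apply(np.array([pt[0],pt[1],z+off])-s['tool_pos'])
    return np.r_[d/0.2,best/np.pi].round(4)
E
python3 - <<'E'
from h import *
c=pickle.load(open('top.pkl','rb'))
J=lambda p,z:ray(c,crop(p,7,(240,165)),z)
P=lambda p,z:ray(c,crop(p,10,(120,220)),z)
a,M,t,e=fit([(.085,.105),(.085,-.161),(-.105,-.161),(-.105,.105)],[J(p,.012) for p in[(52,97),(695,43),(750,490),(93,552)]])
print('jig',a,t,e.round(1))
inv=lambda w:((w[:2]-t)@M*1000).round(1)
print('pad top rear',[(z,inv(J((600,555),z)),inv(J((690,535),z))) for z in(.05,.062)])
print('tip',inv(J((555,237),.036)),inv(J((580,237),.036)))
print('bar seat face',inv(J((470,97),.037)),inv(J((497,312),.037)),'fence',inv(J((115,130),.042)),inv(J((140,425),.042)))
ap,Mp,tp,e=fit([(.0225,.06),(.0225,-.06),(-.0225,-.06),(-.0225,.06)],[P(p,.021) for p in[(437,125),(585,520),(730,468),(575,70)]])
print('piece',ap,tp,e.round(1))
pickle.dump((a,M,t,ap,Mp,tp),open('poses.pkl','wb'))
E
```

```text
jig 0.060291693524331495 [ 0.59761721 -0.11812044] [[ 1.4  1.3]
 [ 2.1 -0.4]
 [-2.5 -2.6]
 [-1.1  1.6]]
pad top rear [(0.05, array([-127.5,  -90.3]), array([-122.9, -125.6])), (0.062, array([-129. ,  -88.4]), array([-124.4, -123.4]))]
tip [  1.6 -90.1] [  0.7 -99.9]
bar seat face [ 61.6 -62.8] [-26.8 -63.6] fence [59.3 80. ] [-60.1  80.8]
piece -1.1976375115446636 [0.47702889 0.18535503] [[ 16.1 -39.4]
 [ 13.9 -41.2]
 [-15.4  40.1]
 [-14.6  40.5]]
```

```bash
cat >> h.py <<'E'
def inc(s,pt,z,yaw,off=0.186):
    """one call's increments: tip point at pt,z with tool y at heading yaw (exact, rad)"""
    R0=R.from_rotvec(s['orientation']);Y=np.array([np.cos(yaw),np.sin(yaw),0]);Z=np.array([0,0,-1.])
    dr=(R0.inv()*R.from_matrix(np.c_[np.cross(Y,Z),Y,Z])).as_rotvec()
    d=R0.inv().apply(np.array([pt[0],pt[1],z+off])-s['tool_pos'])
    return np.r_[d/0.2,dr/np.pi].round(4)
def yaw(s): y=R.from_rotvec(s['orientation']).as_matrix()[:,1];return np.arctan2(y[1],y[0])
E
python3 - <<'E'
from h import *
from plant import *
c=pickle.load(open('top.pkl','rb'));a,M,t=pickle.load(open('poses.pkl','rb'))[:3]
P=lambda p,z:ray(c,crop(p,10,(120,220)),z)
ap,Mp,tp,e=fit([(-.0225,.06),(-.0225,-.06),(.0225,-.06),(.0225,.06)],[P(p,.021) for p in[(437,125),(585,520),(730,468),(575,70)]])
print('piece',ap,tp,e.round(1))
pickle.dump((a,M,t,ap,Mp,tp),open('poses.pkl','wb'))
s=read_state();print(np.degrees(yaw(s)),inc(s,tp,.10,ap+np.pi))
E
```

```text
piece -1.2055310448931456 [0.47702889 0.18535503] [[ 0.   2.1]
 [-2.5  1.2]
 [ 0.7 -1.5]
 [ 1.8 -1.9]]
72.99488991703468 [-2.0101e+00 -1.4142e+00  5.9100e-01 -5.0000e-04 -2.0000e-04 -2.1070e-01]
```

arm_command:
  increments:
    - [-0.2, -0.14, 0.06, 0, 0, -0.042]
    - [-0.4, -0.28, 0.12, 0, 0, -0.084]
    - [-0.6, -0.42, 0.18, 0, 0, -0.126]
    - [-0.8, -0.56, 0.24, 0, 0, -0.17]
    - [-1, -0.7, 0.3, 0, 0, -0.21]
  fingers: -1
  force: 25

```text
t: 0.72
tool_pos: [0.3264, 0.38, 0.344]
orientation: [0.574, -3.088, 0.0]
force: [-0.1, 0.4, -0.2]
opening: 0.0931
gripper_force: 0.0
```

```bash
python3 - <<'E'
from h import *
from plant import *
a,M,t,ap,Mp,tp=pickle.load(open('poses.pkl','rb'))
s=read_state();print(s['t'],s['q'].round(2),np.degrees(yaw(s)),inc(s,tp,.13,ap+np.pi))
E
```

```text
0.725 [ 0.76 -0.1   1.84 -0.    1.41 -1.18] 111.05486204766791 [-3.5360e-01 -1.1787e+00  1.4000e-01 -1.0000e-04 -1.0000e-04  7.0000e-04]
```

arm_command:
  increments:
    - [-0.08, -0.25, 0.03, 0, 0, 0]
    - [-0.16, -0.5, 0.06, 0, 0, 0]
    - [-0.24, -0.75, 0.09, 0, 0, 0]
    - [-0.3, -0.9, 0.12, 0, 0, 0]
    - [-0.35, -1, 0.14, 0, 0, 0]

```text
t: 1.35
tool_pos: [0.4629, 0.2177, 0.316]
orientation: [0.564, -3.09, 0.0]
force: [0.3, 0.9, -0.3]
opening: 0.0931
gripper_force: 0.0
```

arm_command:
  increments:
    - [0, -0.1, 0, 0, 0, 0]
    - [0, -0.18, 0, 0, 0, 0]
    - [0, -0.18, 0, 0, 0, 0]
    - [0, -0.18, 0, 0, 0, 0]
    - [0, -0.18, 0, 0, 0, 0]

```text
t: 1.98
tool_pos: [0.4747, 0.1862, 0.3168]
orientation: [-0.568, 3.09, 0.0]
force: [-0.2, 0.4, -1.6]
opening: 0.0931
gripper_force: 0.0
```

```bash
python3 - <<'E'
from h import *
from plant import *
import cv2
a,M,t,ap,Mp,tp=pickle.load(open('poses.pkl','rb'))
s=read_state();print(s['t'],s['q'].round(2),np.degrees(yaw(s)),inc(s,tp,.004,ap+np.pi))
c=read_camera('wrist');pickle.dump((c,s),open('w1.pkl','wb'));im=c['image'][:,:,::-1].copy()
T=np.linalg.inv(c['T'])
for l in[(.0225,.06),(.0225,-.06),(-.0225,-.06),(-.0225,.06)]:
    p=T@np.r_[Mp@l+tp,.021,1];u=(int(p[0]/p[2]*c['fx']+c['cx']),int(p[1]/p[2]*c['fy']+c['cy']));print(u);cv2.drawMarker(im,u,(255,0,0),0,8)
cv2.imwrite('pics/w1.png',cv2.resize(im,(800,600)))
E
```

```text
1.975 [ 0.27 -0.05  1.84  0.    1.36 -1.66] 110.84151901768065 [-9.200e-03 -8.400e-03  6.339e-01  1.000e-04  0.000e+00 -5.000e-04]
(236, 237)
(233, 127)
(278, 127)
(276, 237)
```

View pics/w1.png

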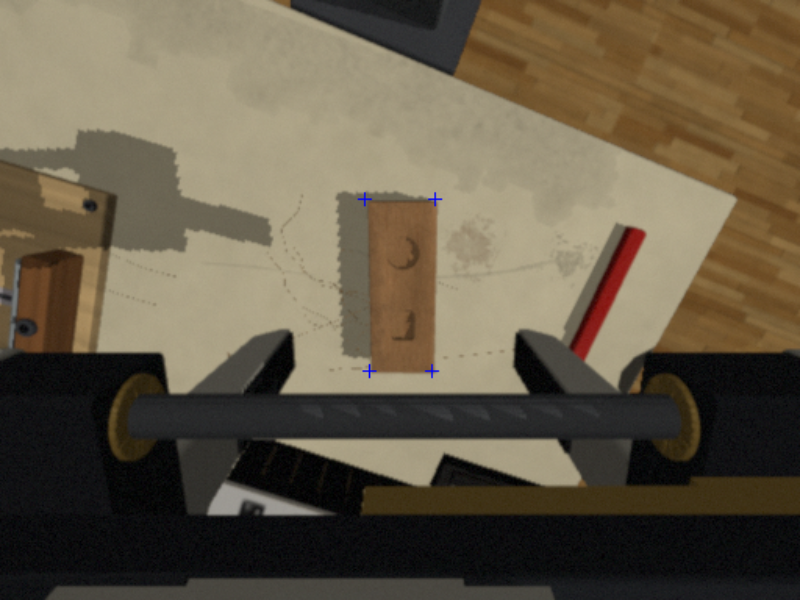

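The wrist view shows the piece at corners (369,201), (436,201), (432,373) and (371,371). That is within about 1–2 mm of the projected marks, so I'm going down to grasp.

arm_command:
  increments:
    - [0, 0, 0.15, 0, 0, 0]
    - [-0.004, -0.004, 0.3, 0, 0, 0]
    - [-0.008, -0.008, 0.45, 0, 0, 0]
    - [-0.009, -0.008, 0.58, 0, 0, 0]
    - [-0.009, -0.008, 0.634, 0, 0, 0]

```text
t: 2.65
tool_pos: [0.4763, 0.1849, 0.1883]
orientation: [0.567, -3.087, 0.0]
force: [-0.7, -0.7, 0.4]
opening: 0.0927
gripper_force: 0.0
```

arm_command:
  increments:
    - [0, 0, 0, 0, 0, 0]
    - [0, 0, 0, 0, 0, 0]
    - [0, 0, 0, 0, 0, 0]
    - [0, 0, 0, 0, 0, 0]
    - [0, 0, 0, 0, 0, 0]
  fingers: 1
  force: 25

```text
t: 3.28
tool_pos: [0.4774, 0.1848, 0.1903]
orientation: [-0.567, 3.089, 0.0]
force: [-1.0, 0.1, 0.5]
opening: 0.0474
gripper_force: 0.0
```

arm_command:
  increments:
    - [0, 0, 0, 0, 0, 0]
    - [0, 0, 0, 0, 0, 0]
    - [0, 0, 0, 0, 0, 0]
    - [0, 0, 0, 0, 0, 0]
    - [0, 0, 0, 0, 0, 0]

```text
t: 3.9
tool_pos: [0.4774, 0.1849, 0.1902]
orientation: [-0.567, 3.09, 0.0]
force: [-1.5, 1.1, 5.9]
opening: 0.0444
gripper_force: 25.0
```

arm_command:
  increments:
    - [0, 0, -0.1, 0, 0, 0]
    - [0, 0, -0.25, 0, 0, 0]
    - [0, 0, -0.4, 0, 0, 0]
    - [0, 0, -0.5, 0, 0, 0]
    - [0, 0, -0.5, 0, 0, 0]

```text
t: 4.53
tool_pos: [0.4778, 0.1848, 0.291]
orientation: [-0.566, 3.087, -0.0]
force: [-0.4, -0.5, -2.2]
opening: 0.0449
gripper_force: 25.0
```

```bash
python3 - <<'E'
from h import *
from plant import *
import cv2
a,M,t,ap,Mp,tp=pickle.load(open('poses.pkl','rb'))
s=read_state();print(s['t'],s['force'],s['opening'],s['q'].round(2),np.degrees(yaw(s)),np.degrees(a),inc(s,t,.13,a))
c=read_camera('wrist');pickle.dump((c,s),open('w2.pkl','wb'));im=c['image'][:,:,::-1].copy()
T=np.linalg.inv(c['T']);R0=R.from_rotvec(s['orientation']).as_matrix()
# expected: piece held centred, underside 4 mm above... tips; tool frame: y=±22.5, x=±60, z=186+4-21 (top)
for l in[(.06,.0222),(.06,-.0222),(-.06,-.0222),(-.06,.0222)]:
    w=s['tool_pos']+R0@np.array([l[0],l[1],.169])
    p=T@np.r_[w,1];u=(p[0]/p[2]*c['fx']+c['cx'],p[1]/p[2]*c['fy']+c['cy']);print(l,np.round(u,1));cv2.drawMarker(im,tuple(int(round(x)) for x in u),(255,0,0),0,8)
cv2.imwrite('pics/w2.png',cv2.resize(im,(800,600)))
E
```

```text
4.525 [-0.44936145 -0.45018877 -2.22280297] 0.044867300169965284 [ 0.27 -0.02  1.86 -0.    1.3  -1.66] 110.79177784062834 3.4544595786404306 [-2.2800e-02 -1.6288e+00 -1.2380e-01  7.0000e-04  7.0000e-04  5.9630e-01]
(0.06, 0.0222) [297.5 132.1]
(0.06, -0.0222) [216.2 132.1]
(-0.06, -0.0222) [223.3 318.5]
(-0.06, 0.0222) [291.  318.5]
```

View pics/w2.png

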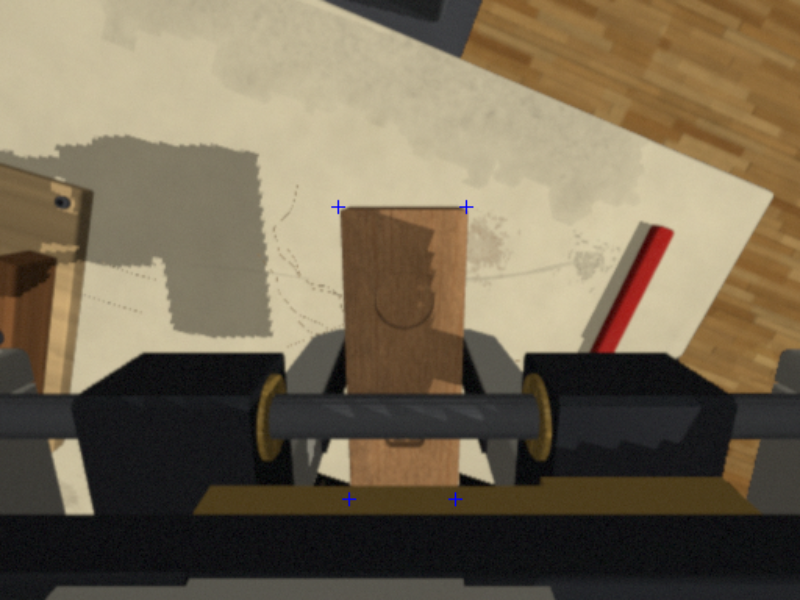

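The piece is held straight, and sits about 0.8 mm towards tool −x (front edge at row 208 against 206.5 expected). Next I carry it over the seat.

arm_command:
  increments:
    - [0, -0.16, 0, 0, 0, 0.058]
    - [0, -0.32, 0, 0, 0, 0.116]
    - [0, -0.48, 0, 0, 0, 0.174]
    - [0, -0.64, 0, 0, 0, 0.232]
    - [0, -0.8, 0, 0, 0, 0.29]

```text
t: 5.2
tool_pos: [0.5336, 0.0342, 0.2876]
orientation: [-0.859, -3.019, 0.001]
force: [1.0, -0.0, -1.7]
opening: 0.0447
gripper_force: 25.0
```

```bash
python3 - <<'E'
from h import *
from plant import *
a,M,t,ap,Mp,tp=pickle.load(open('poses.pkl','rb'))
s=read_state();print(s['t'],s['q'].round(2),np.degrees(yaw(s)),inc(s,M@[0,.0008]+t,.08,a))
E
```

```text
5.2 [-0.03  0.04  1.8  -0.    1.3  -1.05] 58.249019850024084 [-6.710e-01 -4.754e-01  1.070e-01 -9.000e-04 -5.000e-04  3.044e-01]
```

arm_command:
  increments:
    - [-0.14, -0.1, 0, 0, 0, 0.058]
    - [-0.28, -0.2, 0.03, 0, 0, 0.116]
    - [-0.42, -0.3, 0.06, 0, 0, 0.174]
    - [-0.56, -0.4, 0.09, 0, 0, 0.232]
    - [-0.67, -0.475, 0.107, -0.001, 0, 0.29]

```text
t: 5.82
tool_pos: [0.5983, -0.1169, 0.2655]
orientation: [-2.1, -2.333, -0.002]
force: [-0.1, 2.0, -2.0]
opening: 0.0444
gripper_force: 25.0
```

arm_command:
  increments:
    - [0, 0, 0, 0, 0, 0.0135]
    - [0, 0, 0, 0, 0, 0.0135]
    - [0, 0, 0, 0, 0, 0.0135]
    - [0, 0, 0, 0, 0, 0.0135]
    - [0, 0, 0, 0, 0, 0.0135]

```text
t: 6.45
tool_pos: [0.5989, -0.1154, 0.2686]
orientation: [2.142, 2.297, 0.005]
force: [-0.3, -0.0, -2.3]
opening: 0.0446
gripper_force: 25.0
```

```bash
python3 - <<'E'
from h import *
from plant import *
import cv2
a,M,t,ap,Mp,tp=pickle.load(open('poses.pkl','rb'))
s=read_state();print(s['t'],s['q'].round(2),np.degrees(yaw(s)),inc(s,M@[0,.0008]+t,.017,a))
for n in('top','wrist'):
  c=read_camera(n);pickle.dump((c,s),open(n+'3.pkl','wb'));im=c['image'][:,:,::-1].copy()
  T=np.linalg.inv(c['T'])
  if n=='wrist':
    for l in[(60,-64.5,37),(-26,-64.5,37),(-105,105,12),(-105,-161,12),(60,72,42)]:
      w=np.r_[M@np.array(l[:2])/1000+t,l[2]/1000,1];p=T@w;u=(p[0]/p[2]*c['fx']+c['cx'],p[1]/p[2]*c['fy']+c['cy']);print(l,np.round(u,1))
      if 0<u[0]<512 and 0<u[1]<384: cv2.drawMarker(im,tuple(int(round(x)) for x in u),(255,0,0),0,8)
    cv2.imwrite('pics/w3.png',cv2.resize(im,(800,600)))
E
```

```text
6.45 [-0.28  0.26  1.6   0.    1.28 -0.35] 4.006284042864698 [-0.0095 -0.0081  0.3278  0.0009 -0.0005  0.0031]
(60, -64.5, 37) [322.7 275.8]
(-26, -64.5, 37) [226.  275.2]
(-105, 105, 12) [129.3  74.4]
(-105, -161, 12) [156.2 342. ]
(60, 72, 42) [336.6 117.6]
```

View pics/w3.png

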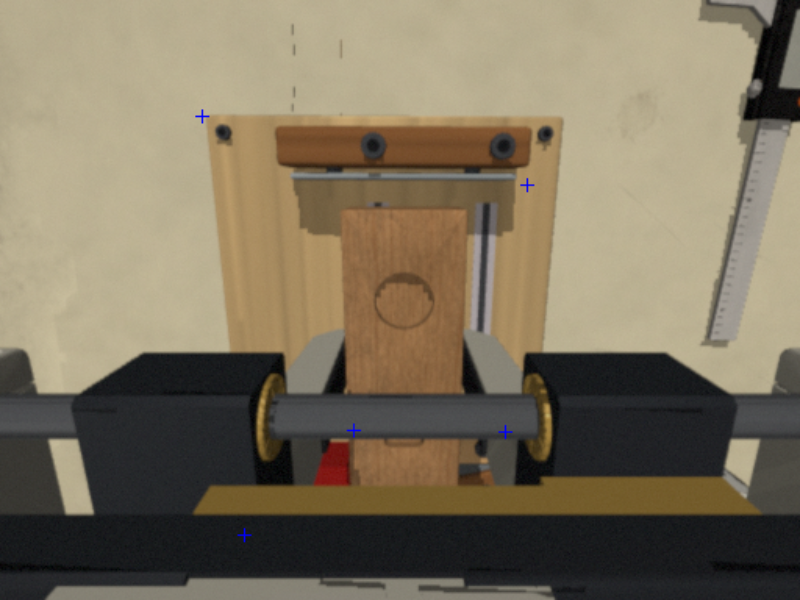

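The wrist view shows the piece at columns 342–467, centred on the fence (276–530), with the sprung face at row 176, which is about y = +77 mm. Base corner rows agree within 1 mm, so I'm lowering it.

arm_command:
  increments:
    - [-0.009, 0, 0, 0, 0, 0]
    - [-0.0095, 0, 0.06, 0, 0, 0]
    - [-0.0095, 0, 0.12, 0, 0, 0]
    - [-0.0095, 0, 0.18, 0, 0, 0]
    - [-0.0095, 0, 0.2, 0, 0, 0]

```text
t: 7.18
tool_pos: [0.5985, -0.1173, 0.2266]
orientation: [-2.142, -2.296, -0.003]
force: [-0.6, 0.1, -1.8]
opening: 0.0448
gripper_force: 25.0
```

arm_command:
  increments:
    - [0, 0, 0.03, 0, 0, 0]
    - [0, 0, 0.06, 0, 0, 0]
    - [0, 0, 0.09, 0, 0, 0]
    - [0, 0, 0.11, 0, 0, 0]
    - [0, 0, 0.12, 0, 0, 0]

```text
t: 7.8
tool_pos: [0.5991, -0.1175, 0.2042]
orientation: [2.143, 2.297, 0.004]
force: [0.7, 0.1, -1.9]
opening: 0.0448
gripper_force: 25.0
```

```bash
python3 - <<'E'
from h import *
from plant import *
import cv2
a,M,t,ap,Mp,tp=pickle.load(open('poses.pkl','rb'))
s=read_state();print(s['t'],s['force'],s['wrist_torque'],inc(s,M@[0,.0008]+t,.0165,a))
c=read_camera('side');T=np.linalg.inv(c['T']);w=np.r_[t,.03,1];p=T@w;u=int(p[0]/p[2]*c['fx']+c['cx']),int(p[1]/p[2]*c['fy']+c['cy'])
cv2.imwrite('pics/s4.png',cv2.resize(c['image'][u[1]-40:u[1]+35,u[0]-50:u[0]+50,::-1],None,fx=8,fy=8,interpolation=cv2.INTER_CUBIC))
E
```

```text
7.8 [ 0.72022243  0.10738816 -1.94194762] [-0.04498987  0.096511   -0.03924505] [ 0.0013 -0.0077  0.0085  0.0007 -0.0005  0.0028]
```

View pics/s4.png

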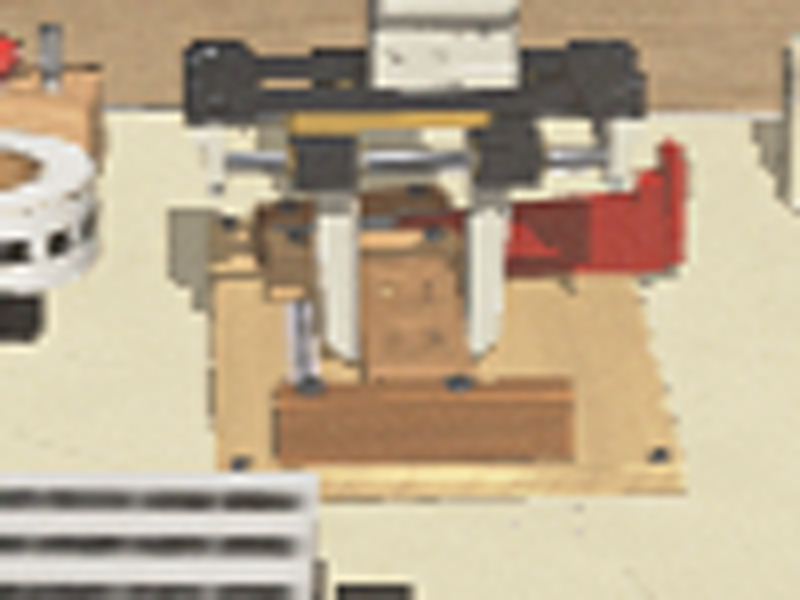

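The piece is between the fence and the bar, with its underside about 2 mm above the base. Lower it and release.

arm_command:
  increments:
    - [0, 0, 0.003, 0, 0, 0]
    - [0, 0, 0.006, 0, 0, 0]
    - [0, 0, 0.009, 0, 0, 0]
    - [0, 0, 0.009, 0, 0, 0]
    - [0, 0, 0.009, 0, 0, 0]

```text
t: 8.48
tool_pos: [0.5992, -0.1175, 0.2028]
orientation: [2.143, 2.296, 0.005]
force: [0.9, -0.2, -3.2]
opening: 0.0446
gripper_force: 25.0
```

arm_command:
  increments:
    - [0, 0, 0, 0, 0, 0]
    - [0, 0, 0, 0, 0, 0]
    - [0, 0, 0, 0, 0, 0]
    - [0, 0, 0, 0, 0, 0]
    - [0, 0, 0, 0, 0, 0]
  fingers: 0.2

```text
t: 9.1
tool_pos: [0.5992, -0.1175, 0.2027]
orientation: [2.143, 2.296, 0.005]
force: [0.3, -0.5, -1.3]
opening: 0.045
gripper_force: 25.0
```

arm_command:
  increments:
    - [0, 0, -0.05, 0, 0, 0]
    - [0, 0, -0.2, 0, 0, 0]
    - [0, 0, -0.4, 0, 0, 0]
    - [0, 0, -0.5, 0, 0, 0]
    - [0, 0, -0.6, 0, 0, 0]

```text
t: 9.72
tool_pos: [0.5988, -0.1177, 0.3237]
orientation: [2.143, 2.296, 0.005]
force: [0.0, -0.7, -2.9]
opening: 0.0449
gripper_force: 25.0
```

```bash
python3 - <<'E'
from h import *
from plant import *
a,M,t,ap,Mp,tp=pickle.load(open('poses.pkl','rb'))
s=read_state();print(s['t'],s['q'].round(2),s['opening'],np.degrees(yaw(s)))
ar=np.radians(3.8)
print(inc(s,M@[-.160,-.1075]+t,.14,ar-np.pi/2), inc(s,M@[-.160,-.1075]+t,.14,ar+np.pi/2))
E
```

```text
9.725 [-0.28  0.21  1.55  0.    1.38 -0.35] 0.04491268570444282 3.9642249808781984
[-5.322e-01 -8.108e-01 -1.460e-02  4.000e-04 -1.100e-03  5.009e-01] [-5.322e-01 -8.108e-01 -1.460e-02  1.100e-03  4.000e-04 -4.991e-01]
```

The closure value of 0.2 was only about 37 mm open, less than the 45 mm piece, so the piece came up with the gripper. I'll go back down the same way and open properly.

arm_command:
  increments:
    - [0, 0, 0.15, 0, 0, 0]
    - [0, 0, 0.3, 0, 0, 0]
    - [0.001, 0.001, 0.45, 0, 0, 0]
    - [0.001, 0.001, 0.53, 0, 0, 0]
    - [0.001, 0.001, 0.57, 0, 0, 0]

```text
t: 10.35
tool_pos: [0.599, -0.1172, 0.2076]
orientation: [-2.143, -2.296, -0.003]
force: [-0.8, 0.2, -1.0]
opening: 0.0453
gripper_force: 25.0
```

arm_command:
  increments:
    - [0, 0, 0.01, 0, 0, 0]
    - [0, 0, 0.02, 0, 0, 0]
    - [0, 0, 0.03, 0, 0, 0]
    - [0, 0, 0.03, 0, 0, 0]
    - [0, 0, 0.03, 0, 0, 0]

```text
t: 10.98
tool_pos: [0.5995, -0.1173, 0.203]
orientation: [2.142, 2.296, 0.005]
force: [-0.7, -0.1, -3.0]
opening: 0.045
gripper_force: 25.0
```

arm_command:
  increments:
    - [0, 0, 0, 0, 0, 0]
    - [0, 0, 0, 0, 0, 0]
    - [0, 0, 0, 0, 0, 0]
    - [0, 0, 0, 0, 0, 0]
    - [0, 0, 0, 0, 0, 0]
  fingers: -0.4

```text
t: 11.6
tool_pos: [0.5994, -0.1173, 0.2027]
orientation: [2.143, 2.296, 0.005]
force: [0.0, -0.4, -0.3]
opening: 0.0654
gripper_force: 0.0
```

arm_command:
  increments:
    - [0, 0, -0.05, 0, 0, 0]
    - [0, 0, -0.2, 0, 0, 0]
    - [0, 0, -0.4, 0, 0, 0]
    - [0, 0, -0.55, 0, 0, 0]
    - [0, 0, -0.6, 0, 0, 0]

```text
t: 12.22
tool_pos: [0.5999, -0.1177, 0.3261]
orientation: [2.14, 2.293, 0.008]
force: [-0.4, -0.3, -1.2]
opening: 0.0652
gripper_force: 0.0
```

arm_command:
  increments:
    - [-0.1, -0.16, 0, 0, 0, 0.05]
    - [-0.2, -0.32, 0, 0, 0, 0.1]
    - [-0.3, -0.48, 0, 0, 0, 0.16]
    - [-0.42, -0.64, 0, 0, 0, 0.22]
    - [-0.53, -0.81, 0, 0, 0, 0.28]
  fingers: 1

```text
t: 12.85
tool_pos: [0.4435, -0.2349, 0.3212]
orientation: [-2.918, -1.161, -0.003]
force: [0.4, -0.6, -0.1]
opening: 0.0198
gripper_force: 0.0
```

arm_command:
  increments:
    - [0, 0, 0, 0, 0, 0.055]
    - [0, 0, 0, 0, 0, 0.11]
    - [0, 0, 0, 0, 0, 0.165]
    - [0, 0, 0, 0, 0, 0.22]
    - [0, 0, 0, 0, 0, 0.22]

```text
t: 13.48
tool_pos: [0.4445, -0.2343, 0.3213]
orientation: [-3.137, -0.115, -0.002]
force: [-0.1, -0.4, -0.8]
opening: 0.0004
gripper_force: 0.0
```

```bash
python3 - <<'E'
from h import *
from plant import *
import cv2
a,M,t,ap,Mp,tp=pickle.load(open('poses.pkl','rb'))
s=read_state();print(s['t'],s['q'].round(2),s['opening'],np.degrees(yaw(s)),s['force'])
ar=np.radians(3.8)
print(inc(s,M@[-.160,-.1075]+t,.034,ar-np.pi/2))
c=read_camera('top');cv2.imwrite('pics/t5.png',cv2.resize(c['image'][165:260,240:353,::-1],None,fx=6,fy=6,interpolation=cv2.INTER_CUBIC))
c=read_camera('wrist');cv2.imwrite('pics/w5.png',cv2.resize(c['image'][:,:,::-1],(800,600)))
pickle.dump((c,s),open('w5.pkl','wb'))
E
```

```text
13.475 [-0.59 -0.08  1.86  0.    1.37  0.91] 0.00038576517929235374 -85.8072315144382 [-0.05384638 -0.39413739 -0.80252814]
[-1.800e-03  5.000e-03  5.066e-01 -7.000e-04 -5.000e-04  2.200e-03]
```

View pics/t5.png

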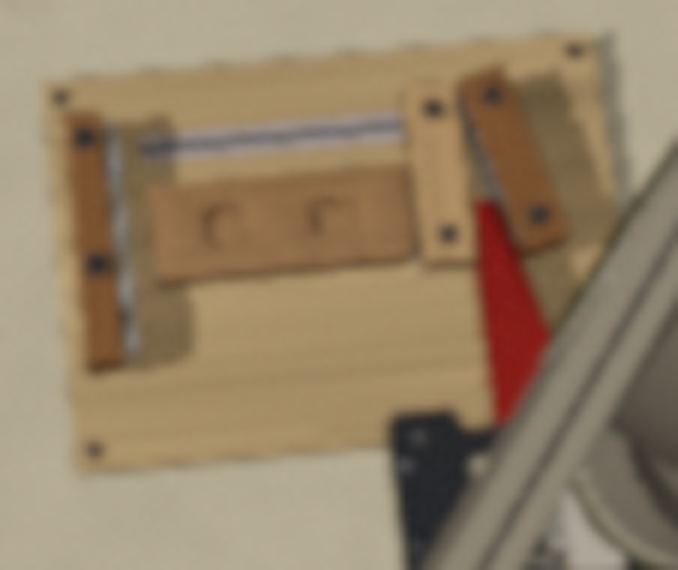

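The top view shows the piece flat between the fence and the bar, at (150–415, 170–280) and crosswise to the bar. Its right end is just short of the bar. Next I lower the closed fingers behind the wedge pad.

arm_command:
  increments:
    - [0, 0, 0.15, 0, 0, 0]
    - [0, 0.005, 0.3, 0, 0, 0]
    - [0, 0.005, 0.43, 0, 0, 0.002]
    - [0, 0.005, 0.52, 0, 0, 0.002]
    - [0, 0.005, 0.525, 0, 0, 0.002]

```text
t: 14.2
tool_pos: [0.4445, -0.2348, 0.2157]
orientation: [-3.137, -0.106, -0.0]
force: [-0.3, -0.3, 0.0]
opening: 0.0003
gripper_force: 0.0
```

arm_command:
  increments:
    - [0.015, -0.004, 0, 0, 0, 0]
    - [0.03, -0.0075, 0, 0, 0, 0]
    - [0.045, -0.011, 0, 0, 0, 0]
    - [0.06, -0.015, 0, 0, 0, 0]
    - [0.075, -0.019, 0, 0, 0, 0]

```text
t: 14.82
tool_pos: [0.4601, -0.2304, 0.2173]
orientation: [-3.138, -0.104, -0.004]
force: [0.7, -0.1, -0.0]
opening: 0.0005
gripper_force: 0.0
```

arm_command:
  increments:
    - [0.015, -0.004, 0, 0, 0, 0]
    - [0.03, -0.0075, 0, 0, 0, 0]
    - [0.045, -0.011, 0, 0, 0, 0]
    - [0.06, -0.015, 0, 0, 0, 0]
    - [0.075, -0.019, 0, 0, 0, 0]

```text
t: 15.45
tool_pos: [0.4746, -0.2257, 0.2172]
orientation: [-3.138, -0.103, -0.004]
force: [-1.9, -0.7, 0.1]
opening: 0.0002
gripper_force: 0.7
```

arm_command:
  increments:
    - [0.03, -0.0075, 0, 0, 0, 0]
    - [0.06, -0.015, 0, 0, 0, 0]
    - [0.09, -0.0225, 0, 0, 0, 0]
    - [0.12, -0.03, 0, 0, 0, 0]
    - [0.15, -0.0375, 0, 0, 0, 0]

```text
t: 16.08
tool_pos: [0.5044, -0.2161, 0.2172]
orientation: [-3.138, -0.104, -0.004]
force: [-3.6, -2.8, -0.4]
opening: 0.0004
gripper_force: 1.8
```

arm_command:
  increments:
    - [0.02, -0.005, 0, 0, 0, 0]
    - [0.04, -0.01, 0, 0, 0, 0]
    - [0.06, -0.015, 0, 0, 0, 0]
    - [0.08, -0.02, 0, 0, 0, 0]
    - [0.1, -0.025, 0, 0, 0, 0]

```text
t: 16.7
tool_pos: [0.5239, -0.2098, 0.2174]
orientation: [-3.138, -0.103, -0.004]
force: [-3.2, -1.6, -0.7]
opening: 0.0003
gripper_force: 1.5
```

arm_command:
  increments:
    - [0.01, -0.0025, 0, 0, 0, 0]
    - [0.02, -0.005, 0, 0, 0, 0]
    - [0.03, -0.0075, 0, 0, 0, 0]
    - [0.04, -0.01, 0, 0, 0, 0]
    - [0.05, -0.0125, 0, 0, 0, 0]

```text
t: 17.32
tool_pos: [0.5335, -0.2067, 0.2173]
orientation: [-3.138, -0.103, -0.004]
force: [-3.3, -0.8, 0.5]
opening: 0.0006
gripper_force: 1.8
```

arm_command:
  increments:
    - [0.005, -0.00125, 0, 0, 0, 0]
    - [0.01, -0.0025, 0, 0, 0, 0]
    - [0.015, -0.00375, 0, 0, 0, 0]
    - [0.02, -0.005, 0, 0, 0, 0]
    - [0.025, -0.00625, 0, 0, 0, 0]

```text
t: 17.95
tool_pos: [0.5384, -0.2051, 0.2174]
orientation: [-3.138, -0.103, -0.004]
force: [-3.1, -0.8, 0.3]
opening: 0.0005
gripper_force: 1.9
```

arm_command:
  increments:
    - [0.005, -0.00125, 0, 0, 0, 0]
    - [0.01, -0.0025, 0, 0, 0, 0]
    - [0.015, -0.00375, 0, 0, 0, 0]
    - [0.02, -0.005, 0, 0, 0, 0]
    - [0.025, -0.00625, 0, 0, 0, 0]

```text
t: 18.58
tool_pos: [0.5432, -0.2036, 0.2174]
orientation: [-3.138, -0.104, -0.003]
force: [-7.6, -1.7, 2.0]
opening: 0.0006
gripper_force: 3.7
```

arm_command:
  increments:
    - [0.004, -0.001, 0, 0, 0, 0]
    - [0.008, -0.002, 0, 0, 0, 0]
    - [0.012, -0.003, 0, 0, 0, 0]
    - [0.016, -0.004, 0, 0, 0, 0]
    - [0.02, -0.005, 0, 0, 0, 0]

```text
t: 19.2
tool_pos: [0.5453, -0.2032, 0.2174]
orientation: [-3.139, -0.103, 0.006]
force: [-24.6, -4.6, 12.8]
opening: 0.0006
gripper_force: 11.9
```

The wedge is jammed, with a push of about 25 N. I'll back off now and lift clear.

arm_command:
  increments:
    - [-0.01, 0.0025, 0, 0, 0, 0]
    - [-0.04, 0.01, 0, 0, 0, 0]
    - [-0.08, 0.02, 0, 0, 0, 0]
    - [-0.12, 0.03, 0, 0, 0, 0]
    - [-0.15, 0.0375, 0, 0, 0, 0]

```text
t: 19.82
tool_pos: [0.5173, -0.212, 0.2175]
orientation: [-3.138, -0.103, -0.005]
force: [-0.4, 0.0, 0.5]
opening: 0.0004
gripper_force: 0.0
```

arm_command:
  increments:
    - [-0.05, 0, -0.1, 0, 0, 0]
    - [-0.1, 0, -0.3, 0, 0, 0]
    - [-0.2, 0, -0.5, 0, 0, 0]
    - [-0.3, 0, -0.7, 0, 0, 0]
    - [-0.4, 0, -0.8, 0, 0, 0]

```text
t: 20.45
tool_pos: [0.4371, -0.2176, 0.3801]
orientation: [3.139, 0.104, 0.009]
force: [0.8, 0.1, 0.5]
opening: 0.0005
gripper_force: 0.0
```

```bash
python3 - <<'E'
from h import *
from plant import *
import cv2
s=read_state();print(s['t'],s['force'])
c=read_camera('top');a=cv2.resize(c['image'][165:260,240:353,::-1],None,fx=3.5,fy=3.5,interpolation=cv2.INTER_CUBIC)
c=read_camera('side');b=cv2.resize(c['image'][150:245,210:323,::-1],None,fx=3.5,fy=3.5,interpolation=cv2.INTER_CUBIC)
cv2.imwrite('pics/end.png',cv2.hconcat([a,b]))
E
```

```text
20.45 [0.80361887 0.13738121 0.46872347]
```

View pics/end.png

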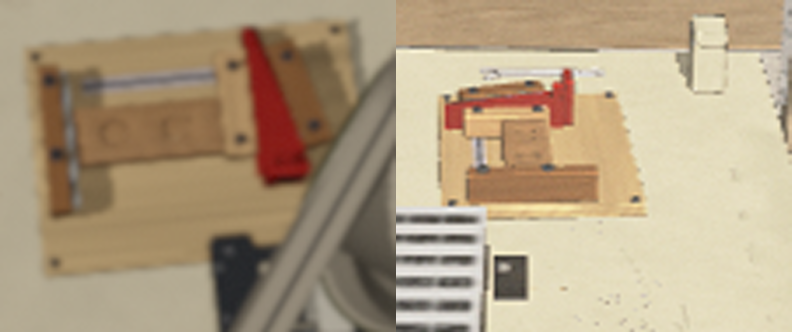

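The piece is clamped between the fence face (column 72) and the bar (column 222), the wedge is driven in, and the hand is clear.

```bash
python3 -c "
from plant import *
print(close_job())"
```

```text
the job is handed in; nothing more can be done
None
```

The job is handed in: the test piece lies flat across the clamp and the wedge is jammed, the hand is clear and none of the four other items was touched; but the last push read about 25 N, above the 20 N asked and at the edge of the crushing limit.

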